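# Prise open a lamp-house flap and hold it at its balance point

### The arm

A 7-joint arm with a two-finger parallel gripper is mounted at the origin on the work surface. World frame = base frame: x ahead of the robot, y to its left, z up, the work surface at z = 0. Lengths are in m, angles in degrees, forces in N, time in s.
With the tool pointing down it reaches from about 0.425 to 0.875 m from the base axis. Payload 4.7 kg.
Tool frame: the origin (TCP) lies on the centre line of the jaws, within the pads' length; the fingertips stand 8 mm ahead of it and the grasp point (between the pads) lies 11 mm behind it; z points along the fingers, y is the direction in which the jaws open and shut (so a half turn about z gives the same grasp; the last joint's range is limited). The gripper opens to 87 mm and grips with 3 to 60 N. Pads are 19 mm wide; open, the fingers measure 117 mm over their backs; the gripper's body (75 mm by 190 mm) begins 51 mm behind the grasp point.
Start: joints at [-68.978, 18.392, -4.016, 83.108, 1.295, 78.541, -3.26], TCP at [0.225, 0.61, 0.231] pointing down, gripper open.
Joint ranges: [-163.93, 163.93], [-17.29, 119.83], [-79.2, 71.16], [3.27, 140.29], [-89.18, 269.18], [5.43, 117.66], [-154.24, 154.24]. Speed limits (degrees/s): [147.25, 147.25, 180, 180, 180, 180, 180].

### API

Orientations are given as [roll, pitch, yaw] about the fixed x, y, z axes, in that order (R = Rz(yaw) Ry(pitch) Rx(roll)).
In Python, from cell import env gives the robot as it stands. The module is installed in compiled form; this text tells all that it offers.
- The arm moves only by the tool move_arm, never from a script. Its argument "steps" is a list of rows, each a list of 2 entries, a list of its own where there are three numbers: the shift along the tool's x, y, z in m, then the turn about the tool's z in rad. A call has 1 to 20 rows; each row is the pose to reach, as a shift and turn from the pose commanded when the call began, along the tool's axes at that moment; what a row does not reach only later rows make up. A row lasts 1/8 s, in which the tool goes at most 62.5 mm and 10.7 degrees, less where a joint would pass 70% of its speed; a pose out of reach is approached as far as the arm can. A call with a gripper value outside its range is refused whole. "hand" is the closure, from -1 (fully open) to 1 (shut), set as the call begins (left out, the last holds). The fingers move at their own pace and stop on an object; "squeeze" is the grip in N (left out, the last holds). Time passes only in rows, so rows that repeat a pose let the fingers close. It gives the time, the measured TCP pose, the force and the opening at its end, in the units of the state.
- env.get_obs(): the state, without advancing time (a new reading comes with each control period).
- env.read_camera(name): name is "scene" or "top"; returns (picture, depth): 420x560x3 uint8, red, green, blue; 420x560 float32, m along the optical axis (not along the pixel's ray), 0 where there is no reading.
- env.calibration(name): a dict with "intrinsics" (3x3 intrinsics, pixels), "D" ([k1, k2, p1, p2, k3] as OpenCV has them; the pictures are not rectified), "position" and "orientation" of the camera in the world. Camera axes: x right, y up, looking along -z (the intrinsics and any distortion apply to the point x, -y, -z); pixel columns grow to the right and rows downward; lengths in m; the calibration is good to about 2 mm. A picture is of the moment at which its call begins. calibration takes no time and is no camera call.
- env.sign_off(): hands the job in, once; it reports no verdict.
Trained networks look in the newest picture that a camera, given by its name, has taken for a name from the list of things; names that differ only in an ending like _2 or _b are one class to them, and where a whole thing is asked for, a point or a joint stands for the part that bears it (a point fixed in the world has none). Each returns a list of dicts, best first, with "conf" (0 to 1); they miss things now and then, are a little off and sometimes report something else, mostly with a low value. They report only what shows in the picture. A call takes as long as a camera call. They do not tell look-alikes from the thing itself.
- env.cut_out(camera, query): "region" (420x560 bool, what is visible of it) and "uv" ([column, row] in pixels, amid what is visible of it).
The state is a dict: "time_s": time; "qpos": joint angles; "joint_velocities": joint speeds; "effort": joint torques, N m; "tool_pos": TCP position; "tool_rot": TCP orientation; "force": force on the tool from outside, world axes, zero at the start; "wrist_torque": the same for the moment, N m; "grip_width": finger opening in m.
Only numpy, scipy, OpenCV 4.12 (cv2) and the standard library are available. Lean on these libraries where they do the work, as an engineer would, in place of code of your own. Each camera call takes 0.05 s, during which the arm holds its last target. There are 200 camera calls.

### The job

Use the thin-bladed pry bar to lever up the lip of the lamp house's flap, at the slot over the sill, until its snap catch lets go and it rests ajar; do not pull the flap by its handle while it is still latched. Then lay the pry bar flat on the bench and swing the flap up by its bar handle to its over-centre balance point, about 76 degrees open (a little short of upright, because of the heavy heat sink and handle), without letting it fall over backwards. Finish while still gripping the handle and holding the flap still there, for the lamp to be changed, and leave the other things on the bench where they are.

Things in the scene. Friction and masses are not known exactly. Their poses are not given: they have to be found in the camera images.
- housing: lamp house fixed to the bench: white box, its lid a hinged grey flap. Origin on the bench under the middle; +x points from its front (lip and sill, facing the robot) to the hinge side, z up. Walls x -52 to +70 mm, y +-80 mm, top z = 88; foot plate x -58 to +70, y +-85, 12 mm high. A hidden spring catch behind the front wall holds the flap shut
- hinge (a point): middle of the flap's hinge axis, at x = +55, y = 0, z = 91 mm of the housing, same axes; the hinge runs along y. The flap: plate 152 mm wide, 130 mm long from the axis, 6 mm thick (z 88 to 94 mm when shut); on it near the hinge a finned heat sink, from 10 to 52 mm from the axis, 29 mm high above it
- lip (a point): middle of the lower front edge of the flap's lip, 130 mm from the hinge axis; when shut at x = -75, z = 88 mm of the housing, so that the lip overhangs the front wall by 23 mm. Moves with the flap. To free the catch raise it about 6 mm (about 5 to 10 N up): the flap then snaps over the catch and rests ajar, lip about 10 mm up
- sill_edge (a point): middle of the upper outer edge of a fixed steel sill below the lip, at x = -87, y = 0, z = 81 mm of the housing, same axes. The sill, y +-30 mm, 10 mm thick, runs from the front wall (x = -52) to here. The 7 mm gap between its flat top and the lip is the pry slot, ending at the wall; its outer edge is the fulcrum for the blade
- flap_handle (a point): centre of the flap's handle: round steel bar, 12 mm diameter, parallel to the hinge, on two 10 mm posts 92 mm apart. 95 mm from the hinge axis along the flap and 50 mm above the flap's middle plane (47 above its top face). Axes turn with the flap; at joint 0 they are the housing's. The bar can turn between finger pads as the flap swings
- flap (a joint): hinge of the flap, rad, growing as it opens: 0 shut and latched, about 0.08 ajar on the released catch, 1.324 (76 degrees) the balance point, 1.571 plate upright, 2.6 back on its stop. Nearly free hinge; flap about 0.5 kg, centre of mass 56 mm from the axis: it falls towards shut below the balance point and backwards past it
- prybar: pry bar: wooden handle 100 x 18 x 24 mm (length, width, height) with a flat steel blade 14 mm wide and 3 mm thick, 180 mm long over all, about 90 g. Origin on its underside at mid-length, +x towards the blade tip: handle from x = -90 to +10 mm, blade from +10 to the tip at +90 mm, blade's middle plane 12 mm above the underside; lies on the bench with z up
- brush: lens brush, wooden handle and black bristle block, 165 mm long, about as long as the pry bar but with a thick 22 x 18 mm bristle end instead of a thin blade; bystander, origin at its underside
- slide_box: white slide box 85 x 50 x 32 mm; bystander
- oil_bottle: small amber bottle, 36 mm diameter, 75 mm tall; bystander
- dish: pale shut petri dish, 94 mm diameter, 18 mm high; bystander
- canister: round aluminium objective canister, 38 mm diameter, 58 mm tall; bystander
Mind the look-alikes: they are no part of the job. Leave any orange or purple look-alike of the prybar alone. Of the things that look like the housing, the smaller one is meant.

How it is judged (in metres and radians):
On the way:
1. the flap has been prised off its catch and rests ajar, no finger touching it (value of joint flap between 0.055 and 0.4 rad and contact force between each of the fingers, the arm and flap below 0.1 N), for 0.1 s.
At the end, for the whole second after the job is handed in: The flap is held in the fingers (more than 0.5 N) at its balance point, joint 1.324 +-0.1 rad (76 +-6 degrees), still (under 0.08 rad/s); the pry bar lies flat and still on the bench, touched by nothing of the robot and clear of the flap (value of joint flap between 1.224 and 1.424 rad and velocity of joint flap between -0.08 and 0.08 rad/s and contact force between the fingers and flap above 0.5 N and contact force between prybar and flap below 0.1 N and contact force between each of the fingers, the arm and prybar below 0.1 N and height (world z) of prybar below 0.03 m and angle between prybar's own x axis and vertical between 1.4 and 1.75 rad and linear speed of prybar below 0.03 m/s); the arm keeps its last pose, push and grip.
It fails at once if the robot pulled or pushed the flap itself (over 4 N) while it was still latched (value of joint flap below 0.03 rad and contact force between any of the fingers, the arm and flap above 4 N).
It fails at once if the flap went far over centre and fell backwards (value of joint flap above 1.9 rad).
It fails at once if a bystander was shifted by more than 30 mm (distance of any of brush, slide_box, oil_bottle, dish, canister from where it was at the start of the episode above 0.03 m).
It also fails if it takes over 62 s, if anything falls off the work surface, if the arm or the gripper's body presses on something with over 40 N, if the wrist force passes 120 N, or if a joint passes its speed limit or range.

## Working session

There is one attempt and no reset: what is moved stays moved. The work goes in short steps, Python scripts to look and compute and a tool call to move; the robot and the scene stay as the last step left them, time stands still between calls to the robot, and variables do not carry over. Pictures are saved under pics/ and viewed, about 8 in all and at most 12, crops included, and the job is handed in when it is done.

Besides the shell and the picture viewer there is one more tool, called after "Request:" as name(argument=value, ...), one argument or row to a line, values as JSON. move_arm: Moves the arm, as the interface text tells. Its arguments: {"type":"object","properties":{"steps":{"type":"array"},"hand":{"type":"number"},"squeeze":{"type":"number"}},"required":["steps"]}

```bash
mkdir -p pics; cat > h.py <<'E'
import numpy as np, cv2
from cell import env
from scipy.spatial.transform import Rotation as R
def Rm(o):
    o=np.array(o,float)
    if o.shape==(3,3): return o
    if o.size==4: return R.from_quat(o).as_matrix()
    return R.from_euler('xyz',o,degrees=True).as_matrix()
def cloud(cam,depth):
    c=env.calibration(cam);K=np.array(c['intrinsics']);D=np.array(c['D'],float)
    h,w=depth.shape
    uv=np.stack(np.meshgrid(np.arange(w),np.arange(h)),-1).reshape(-1,1,2).astype(np.float64)
    n=cv2.undistortPoints(uv,K,D).reshape(h,w,2)
    P=np.stack([n[...,0]*depth,-n[...,1]*depth,-depth],-1)
    return P@Rm(c['orientation']).T+np.array(c['position'])
def project(cam,X):
    c=env.calibration(cam);p=(np.atleast_2d(X)-np.array(c['position']))@Rm(c['orientation'])
    p=p*[1,-1,-1]
    return cv2.projectPoints(p.astype(float),np.zeros(3),np.zeros(3),np.array(c['intrinsics']),np.array(c['D'],float))[0].reshape(-1,2)
E
python3 - <<'E'
from h import *
print(env.get_obs())
for c in ['scene','top']:
    print(c,env.calibration(c))
    im,d=env.read_camera(c); np.savez(f'{c}0.npz',im=im,d=d)
    cv2.imwrite(f'pics/{c}0.png',im[...,::-1])
    P=cloud(c,d)
    for q in ['prybar','housing','brush','flap_handle','slide_box','oil_bottle','dish','canister']:
        for r in env.cut_out(c,q)[:4]:
            p=P[r['region']&(d>0)]
            print(c,q,round(r['conf'],2),np.round(r['uv']),np.round(np.median(p,0),3) if len(p) else None, r['region'].sum())
E
```

```text
{'time_s': 0.0, 'qpos': array([-68.97857528,  18.43881542,  -4.01502395,  83.17617598,
         1.29417887,  78.54250847,  -3.26044855]), 'joint_velocities': array([ 0.01269026, -0.0737323 ,  0.05152914, -0.02636721,  0.04316762,
        0.01055284,  0.06578623]), 'effort': array([ 1.47764426e-04, -4.91292965e+01, -4.03563436e-01, -3.12526166e+01,
       -6.38159411e-02,  4.35472280e-02,  1.62308652e-04]), 'tool_pos': array([0.224443  , 0.6094235 , 0.22945306]), 'tool_rot': array([-1.79887701e+02,  5.28954625e-03,  1.59787264e+02]), 'force': array([-0.06884622,  0.83771076, -0.13383929]), 'wrist_torque': array([-0.01824677,  0.03532133, -0.03124507]), 'grip_width': 0.08664121443269386}
scene {'intrinsics': array([[409.01591685,   0.        , 282.247463  ],
       [  0.        , 409.01591685, 203.81415173],
       [  0.        ,   0.        ,   1.        ]]), 'D': array([0.02844529, 0.        , 0.        , 0.        , 0.        ]), 'position': array([1.4560456 , 0.38224349, 1.07344987]), 'orientation': array([ 45.25744441,   0.70820654, 114.47826754])}
scene prybar 0.81 [156. 186.] [ 
[... 944 characters left out ...]
      , 0.        ]), 'position': array([ 0.34722424, -0.03842137,  1.71093413]), 'orientation': array([  8.35592964,   0.24200837, -90.84253985])}
top prybar 0.86 [415. 268.] [ 0.397 -0.474  0.022] 294
top prybar 0.81 [368. 247.] [ 0.463 -0.325  0.02 ] 331
top prybar 0.59 [441. 201.] [ 0.608 -0.569  0.021] 252
top housing 0.94 [272. 197.] [ 0.617 -0.032  0.095] 2324
top housing 0.89 [ 97. 265.] [0.41  0.502 0.132] 5853
top brush 0.67 [175. 250.] [0.463 0.295 0.018] 328
top flap_handle 0.9 [277. 202.] [ 0.61  -0.035  0.096] 1884
top flap_handle 0.88 [ 93. 274.] [0.395 0.515 0.134] 4177
top slide_box 0.57 [360. 174.] [ 0.696 -0.306  0.032] 378
top dish 0.65 [156. 196.] [0.641 0.369 0.018] 593
```

```bash
python3 - <<'E'
import cv2
t=cv2.imread('pics/top0.png');s=cv2.imread('pics/scene0.png')
cv2.imwrite('pics/topc.png',cv2.resize(t[130:340,130:480],(800,480),interpolation=cv2.INTER_CUBIC))
cv2.imwrite('pics/scc.png',cv2.resize(s[130:310,120:420],(800,480),interpolation=cv2.INTER_CUBIC))
E
```

```text
(no output)
```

View pics/topc.png

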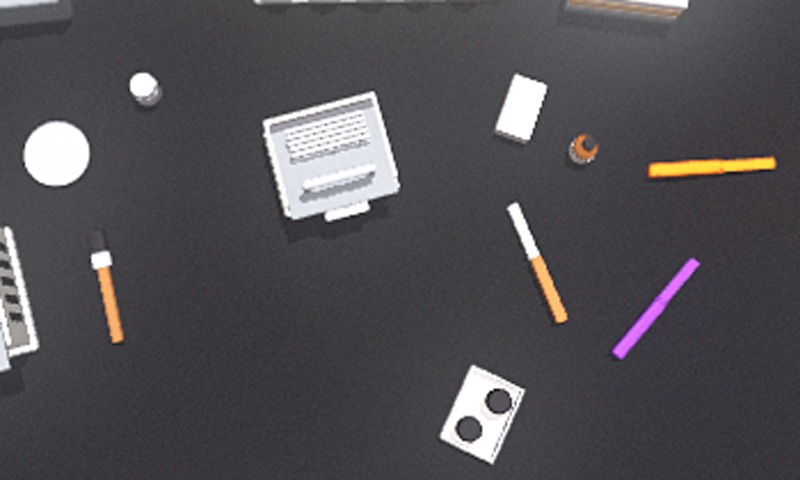

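View pics/scc.png

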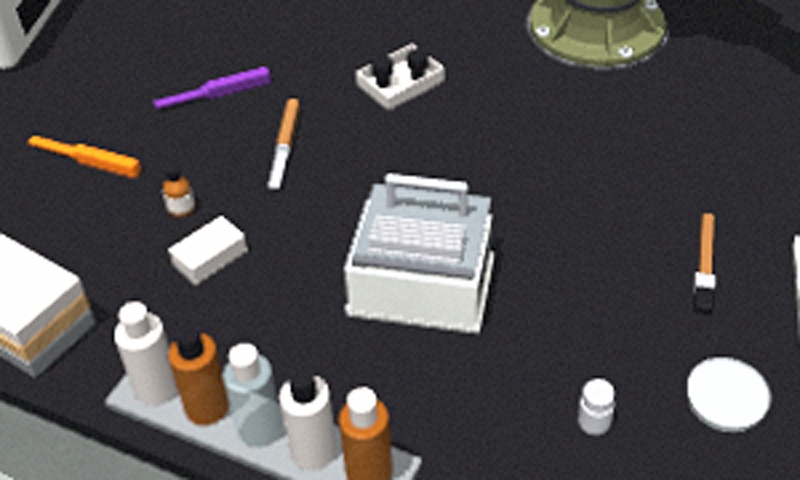

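The pry bar is the wood and steel one at top-view pixel (368,247), with its blade pointing away from the robot. The purple (415,268) and orange (441,201) bars are decoys, and the brush is at (175,250). The smaller housing is at (272,197); the other, at (97,265), is larger. The two crops confirm this, so next I fit the poses.

```bash
python3 - <<'E'
from h import *
for c in ['top','scene']:
    z=np.load(c+'0.npz');im,d=z['im'],z['d'];P=cloud(c,d)
    ok=(d>0)
    bench=P[ok&(abs(P[...,2])<.012)&(P[...,0]>.3)&(P[...,0]<.8)&(abs(P[...,1])<.4)]
    print(c,'bench z med/std',np.median(bench[:,2]),bench[:,2].std())
    A=P[ok&(abs(P[...,0]-.63)<.14)&(abs(P[...,1]+.03)<.14)&(P[...,2]>.03)]
    H=A[A[:,2]>.137]; m=H.mean(0);
    r=cv2.minAreaRect(H[:,:2].astype(np.float32)*1000);print('handle',len(H),m,'rect',r,'zmax',np.percentile(H[:,2],[50,90]))
    _,_,V=np.linalg.svd(H[:,:2]-m[:2],full_matrices=False);print('yaw of handle normal',np.degrees(np.arctan2(V[0,1],V[0,0]))%180-90)
    F=A[(A[:,2]>.083)&(A[:,2]<.1)];r=cv2.minAreaRect(F[:,:2].astype(np.float32)*1000);print('flap',r,np.median(F[:,2]))
    S=A[(A[:,2]>.07)&(A[:,2]<.0845)];print('sill',len(S),S.mean(0) if len(S) else 0)
    B=P[ok&(P[...,0]>.36)&(P[...,0]<.58)&(P[...,1]<-.27)&(P[...,1]>-.37)&(P[...,2]>.007)&(P[...,2]<.04)]
    m=B.mean(0);r=cv2.minAreaRect(B[:,:2].astype(np.float32)*1000);print('bar',len(B),m,r)
    _,_,V=np.linalg.svd(B[:,:2]-m[:2],full_matrices=False);v=V[0,:2]*np.sign(V[0,0]);t=(B[:,:2]-m[:2])@v
    print('yaw',np.degrees(np.arctan2(v[1],v[0])),'tip',m[:2]+t.max()*v,'tail',m[:2]+t.min()*v, np.ptp(t))
    h=t<0;print('handle zmed',np.median(B[h,2]),'hi t blade z',np.median(B[t>t.max()-.06,2]), 'handle-centre offset', )
    hd=t<t.min()+.08; print('handle mid pt (50%%)',B[hd].mean(0))
E
```

```text
top bench z med/std 0.00029155704174321784 0.00409858864716354
handle 123 [ 0.58439598 -0.04138187  0.1459131 ] rect ((584.8348388671875, -41.3477897644043), (12.356035232543945, 101.28106689453125), 13.4957275390625) zmax [0.14593768 0.14973419]
yaw of handle normal 14.160202390654419
flap ((615.6486206054688, -33.67462158203125), (158.39015197753906, 159.85675048828125), 14.1596097946167) 0.09363866050669234
sill 128 [ 0.60107968 -0.0330105   0.07954093]
bar 380 [ 0.46986308 -0.32391682  0.01802341] ((472.08624267578125, -321.2949523925781), (97.9102783203125, 217.42515563964844), 87.98949432373047)
yaw 13.946802204185811 tip [ 0.57659689 -0.29741033] tail [ 0.37226179 -0.34815532] 0.2105418956145669
handle zmed 0.023127321780601395 hi t blade z 0.011920950328857649 handle-centre offset
handle mid pt (50%%) [ 0.41785531 -0.33704591  0.02138423]
scene bench z med/std 0.0013476563816376963 0.0024946396020932918
handle 115 [ 0.587213   -0.03436191  0.14565498] rect ((586.9534912109375, -34.97257614135742), (13.597125053405762, 101.57274627685547), 14.377791404724121) zmax [0.14570365 0.14968877]
yaw of handle normal 14.047252052309702
flap ((620.115966796875, -27.044883728027344), (153.3217010498047, 160.8436279296875), 13.465497970581055) 0.09478200506929108
sill 160 [ 0.68206974 -0.00214399  0.07711882]
bar 169 [ 0.47008564 -0.31739977  0.01892098] ((460.3534240722656, -319.3471984863281), (78.7076416015625, 199.7086639404297), 89.36087799072266)
yaw 17.764943922058468 tip [ 0.55555793 -0.29001529] tail [ 0.35863215 -0.35310836] 0.20678611458143037
handle zmed 0.023808139127168948 hi t blade z 0.014050717805902613 handle-centre offset
handle mid pt (50%%) [ 0.41097803 -0.33638312  0.02125496]
```

```bash
python3 - <<'E'
from h import *
for c in ['top','scene']:
    z=np.load(c+'0.npz');im,d=z['im'].astype(int),z['d'];P=cloud(c,d);hsv=cv2.cvtColor(z['im'],cv2.COLOR_RGB2HSV)
    box=(d>0)&(P[...,0]>.34)&(P[...,0]<.58)&(P[...,1]<-.26)&(P[...,1]>-.375)&(P[...,2]<.04)
    wood=box&(hsv[...,2]>110)&(hsv[...,1]>90)&(hsv[...,0]<25); steel=box&(hsv[...,2]>110)&(hsv[...,1]<60)
    n,l,st,_=cv2.connectedComponentsWithStats((wood|steel).astype(np.uint8),connectivity=8);k=1+st[1:,4].argmax()
    wood&=l==k;steel&=l==k
    # rays intersected with plane heights
    cal=env.calibration(c);o=np.array(cal['position'])
    def onz(mask,zz):
        p=P[mask];r=p-o;return (o+r*((zz-o[2])/r[:,2])[:,None])[:,:2]
    W=onz(wood,.024);S=onz(steel,.0135)
    print(c,wood.sum(),steel.sum(),'Wc',W.mean(0),'Sc',S.mean(0),'dist',np.linalg.norm(W.mean(0)-S.mean(0)))
    v=S.mean(0)-W.mean(0);print('yaw',np.degrees(np.arctan2(v[1],v[0])));v/=np.linalg.norm(v)
    print('origin from W',W.mean(0)+.04*v,'from S',S.mean(0)-.05*v,'ext',[(x@v).min() for x in(W,)],[(x@v).max() for x in (S,)])
    print('rectW',cv2.minAreaRect((W*1000).astype(np.float32)),'rectS',cv2.minAreaRect((S*1000).astype(np.float32)))
    b=env.cut_out if 0 else None
E
```

```text
top 163 140 Wc [ 0.43685604 -0.33651459] Sc [ 0.52205038 -0.30455465] dist 0.09099183363114048
yaw 20.56315476488401
origin from W [ 0.47430746 -0.322465  ] from S [ 0.4752361  -0.32211663] ext [np.float64(0.24236163537966923)] [np.float64(0.4239182321356918)]
rectW ((437.3158264160156, -336.2632751464844), (97.9753189086914, 17.630109786987305), 21.310396194458008) rectS ((522.1845092773438, -304.64398193359375), (83.92330932617188, 17.880157470703125), 21.060150146484375)
scene 82 85 Wc [ 0.43825878 -0.33166395] Sc [ 0.51824852 -0.30271715] dist 0.08506630064480486
yaw 19.89424459938496
origin from W [ 0.47587167 -0.31805254] from S [ 0.4712324  -0.31973141] ext [np.float64(0.24916908990555955)] [np.float64(0.42937315586408703)]
rectW ((436.78985595703125, -332.0505065917969), (96.95928192138672, 18.483476638793945), 20.761150360107422) rectS ((518.2725219726562, -302.068359375), (89.41468048095703, 20.19811248779297), 21.487518310546875)
```

```bash
cat >> h.py <<'E'
def rows(*wps):
    """world waypoints (x,y,z,yaw) -> tool-frame rows from the measured pose"""
    o=env.get_obs();p=np.array(o['tool_pos']);yaw=o['tool_rot'][2];T=R.from_euler('xyz',o['tool_rot'],degrees=True).as_matrix()
    prev=(p,yaw)
    print('t',round(o['time_s'],2),'p',np.round(p,4),'rpy',np.round(o['tool_rot'],2),'F',np.round(o['force'],1),'w',round(o['grip_width'],4))
    for w in wps:
        d=T.T@(np.array(w[:3])-p);t=-np.radians((w[3]-yaw+180)%360-180)
        n=max(np.ceil(np.linalg.norm(np.array(w[:3])-prev[0])/.0625),np.ceil(abs((w[3]-prev[1]+180)%360-180)/10.7))
        print(np.round(d,4).tolist(),round(t,3),'rows>=',int(n));prev=(np.array(w[:3]),w[3])
E
python3 -c "
from h import *
rows((.30,.58,.33,120),(.45,.40,.33,80),(.58,.05,.32,50),(.52,-.22,.25,20.7),(.4636,-.3257,.10,20.7))"
```

```text
t 0.9 p [0.2246 0.61   0.2306] rpy [179.99   0.   159.79] F [ 0.   0.6 -0.2] w 0.087
[-0.0811, -0.0021, -0.0994] 0.694 rows>= 4
[-0.2841, -0.1192, -0.0994] 1.393 rows>= 4
[-0.527, -0.4027, -0.0894] 1.916 rows>= 6
[-0.5639, -0.6768, -0.0195] 2.428 rows>= 5
[-0.5475, -0.7955, 0.1305] 2.428 rows>= 4
```

Request:
move_arm(
  steps=[
    [[-0.041,-0.001,-0.05],0.18],
    [[-0.081,-0.002,-0.1],0.36],
    [[-0.14,-0.04,-0.1],0.54],
    [[-0.19,-0.07,-0.1],0.72],
    [[-0.24,-0.095,-0.1],0.9],
    [[-0.285,-0.12,-0.1],1.08],
    [[-0.325,-0.167,-0.1],1.26],
    [[-0.365,-0.214,-0.1],1.44],
    [[-0.405,-0.261,-0.095],1.62],
    [[-0.445,-0.308,-0.09],1.8],
    [[-0.485,-0.355,-0.09],1.98],
    [[-0.527,-0.403,-0.09],2.16],
    [[-0.535,-0.46,-0.075],2.34],
    [[-0.543,-0.515,-0.06],2.428],
    [[-0.551,-0.57,-0.045],2.428],
    [[-0.558,-0.625,-0.03],2.428],
    [[-0.564,-0.677,-0.02],2.428],
    [[-0.558,-0.72,0.03],2.428],
    [[-0.55,-0.76,0.08],2.428],
    [[-0.5475,-0.7955,0.13],2.428],
  ],
)

```text
time_s: 3.4
tool_pos: [0.4644, -0.3243, 0.1035]
tool_rot: [180.0, -0.1, 20.7]
force: [1.3, -0.1, -0.5]
grip_width: 0.087
```

```bash
python3 - <<'E'
from h import *
rows((.4636,-.3257,.10,20.7),(.4636,-.3257,.011,20.7))
for c in ['top','scene']:
    im,d=env.read_camera(c);np.savez(c+'1.npz',im=im,d=d);P=cloud(c,d)
    p=project(c,np.array([[.4636,-.3257,.012],[.559,-.2896,.012]])+0);print(c,p)
    u,v=p[0].astype(int);cv2.imwrite(f'pics/{c}1.png',cv2.resize(im[v-60:v+60,u-80:u+80,::-1],(640,480),interpolation=cv2.INTER_CUBIC))
E
```

```text
t 3.4 p [ 0.4644 -0.3243  0.1035] rpy [ 1.7996e+02 -1.1000e-01  2.0680e+01] F [ 1.3 -0.1 -0.5] w 0.087
[-0.0012, 0.0011, 0.0035] -0.0 rows>= 1
[-0.0014, 0.001, 0.0925] -0.0 rows>= 2
top [[365.58955614 248.10152148]
 [353.44719319 219.37227097]]
scene [[225.95044792 181.70400342]
 [221.49771296 199.87906913]]
```

View pics/scene1.png

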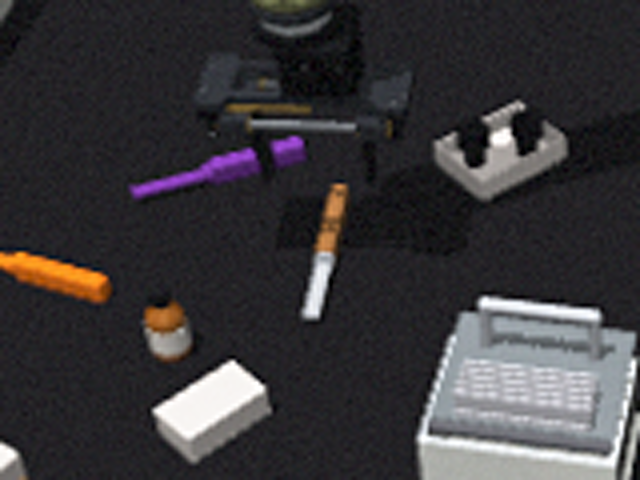

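The gripper hovers over the wood and steel bar (around crop pixel (330,220)), with the jaws straddling it. The purple bar is clear behind it.

Request:
move_arm(
  steps=[
    [[-0.001,0.001,0.05],0],
    [[-0.001,0.001,0.085],0],
    [[-0.001,0.001,0.0915],0],
    [[-0.001,0.001,0.0915],0],
  ],
)

```text
time_s: 4.0
tool_pos: [0.4651, -0.3247, 0.0138]
tool_rot: [179.9, -0.1, 20.7]
force: [-0.7, -0.3, 1.4]
grip_width: 0.0868
```

Request:
move_arm(
  steps=[
    [[0,0,0],0],
    [[0,0,0],0],
    [[0,0,0],0],
    [[0,0,0],0],
    [[0,0,0],0],
    [[0,0,0],0],
  ],
  hand=1,
  squeeze=30,
)

```text
time_s: 4.75
tool_pos: [0.4641, -0.3245, 0.0127]
tool_rot: [-180.0, -0.0, 20.7]
force: [-1.2, -0.0, 0.1]
grip_width: 0.0346
```

Request:
move_arm(
  steps=[
    [[0,0,0],0],
    [[0,0,0],0],
    [[0,0,0],0],
    [[0,0,0],0],
    [[0,0,0],0],
  ],
)

```text
time_s: 5.38
tool_pos: [0.4641, -0.3245, 0.0127]
tool_rot: [-180.0, -0.0, 20.7]
force: [0.1, 1.0, -0.7]
grip_width: 0.0175
```

```bash
python3 -c "
from h import *
# pre-insert: tip 20 mm before sill edge; sill (.540,-.049), yaw 14; grip->tip 102
import numpy as np
e=np.array([np.cos(np.radians(14)),np.sin(np.radians(14))]);s=np.array([.540,-.049]);g=s-e*.122
print(g,np.linalg.norm(g))
rows((.4636,-.3257,.13,20.7),(.46,-.20,.13,14),(g[0],g[1],.13,14))"
```

```text
[ 0.42162392 -0.07851447] 0.4288720710068031
t 5.38 p [ 0.4641 -0.3245  0.0127] rpy [-179.99   -0.     20.67] F [ 0.1  1.  -0.7] w 0.0175
[-0.0009, 0.0009, -0.1173] -0.0 rows>= 2
[0.0402, -0.1179, -0.1173] 0.116 rows>= 3
[0.0471, -0.2451, -0.1172] 0.116 rows>= 3
```

Request:
move_arm(
  steps=[
    [[0,0,-0.05],0],
    [[0,0,-0.1],0],
    [[0.01,-0.03,-0.117],0.03],
    [[0.025,-0.075,-0.117],0.08],
    [[0.04,-0.118,-0.117],0.116],
    [[0.042,-0.16,-0.117],0.116],
    [[0.045,-0.205,-0.117],0.116],
    [[0.047,-0.245,-0.117],0.116],
    [[0.047,-0.245,-0.117],0.116],
    [[0.047,-0.245,-0.117],0.116],
  ],
)

```text
time_s: 6.62
tool_pos: [0.4218, -0.0793, 0.1299]
tool_rot: [180.0, -0.0, 14.0]
force: [0.6, -0.3, -1.7]
grip_width: 0.0176
```

```bash
python3 - <<'E'
from h import *
rows((.4216,-.0785,.13,14))
o=env.get_obs();p=np.array(o['tool_pos']);y=np.radians(o['tool_rot'][2])
tip=p+[.101*np.cos(y),.101*np.sin(y),-.0007]
for c in ['top','scene']:
    im,d=env.read_camera(c);np.savez(c+'2.npz',im=im,d=d)
    q=project(c,[tip,tip-[.08*np.cos(y),.08*np.sin(y),0]])
    print(c,q); im=im[...,::-1].copy()
    u,v=q[0].astype(int);k=im[v-45:v+45,u-60:u+60];k=cv2.resize(k,(720,540),interpolation=cv2.INTER_CUBIC)
    for w in q: cv2.drawMarker(k,tuple(int(x) for x in ((w-[u-60,v-45])*6+3)),(0,0,255),0,12,1)
    cv2.imwrite(f'pics/{c}2.png',k)
E
```

```text
t 6.62 p [ 0.4218 -0.0793  0.1299] rpy [ 1.7999e+02 -4.0000e-02  1.4010e+01] F [ 0.6 -0.3 -1.7] w 0.0176
[0.0, -0.0009, -0.0001] 0.0 rows>= 1
top [[282.95343637 228.36218007]
 [289.71941297 253.56476471]]
scene [[282.76273074 187.2531255 ]
 [286.8331783  172.27343779]]
```

View pics/top2.png

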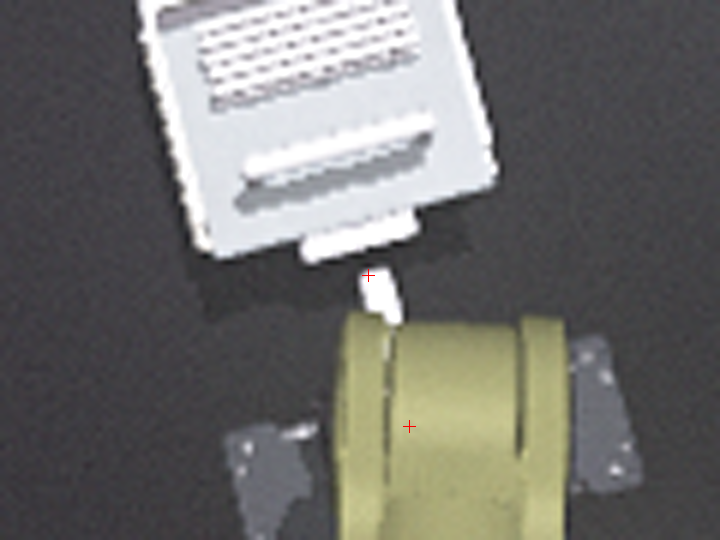

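View pics/scene2.png

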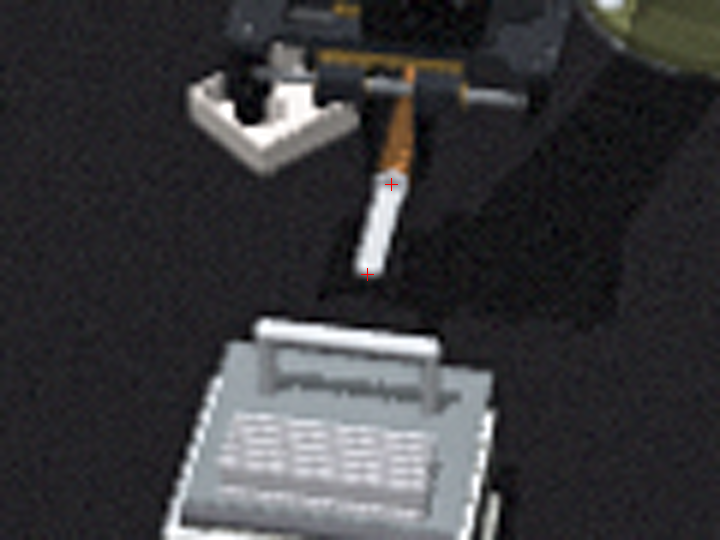

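Projected blade points match the scene view: the tip is predicted at crop (367,274) and seen at (369,272). In the top view the prediction is about 5 mm off in y, so I trust the scene view. The blade is level, lined up with the sill, about 20 mm short of it.

```bash
python3 -c "
from h import *
e=np.array([np.cos(np.radians(14)),np.sin(np.radians(14))]);s=np.array([.5384,-.0474])
f=lambda dep,z:(*(s+e*(dep-.101)),z,14.)
rows(f(-.02,.13),f(-.02,.0852),f(.01,.0852),f(.028,.0852))"
```

```text
t 6.72 p [ 0.4218 -0.0799  0.1299] rpy [ 1.7998e+02 -1.0000e-02  1.3910e+01] F [-0.4  0.5 -0.7] w 0.0181
[-0.0, -0.0034, -0.0001] -0.002 rows>= 1
[-0.0, -0.0034, 0.0447] -0.002 rows>= 1
[0.03, -0.0034, 0.0447] -0.002 rows>= 1
[0.048, -0.0035, 0.0447] -0.002 rows>= 1
```

Request:
move_arm(
  steps=[
    [[0,-0.003,0.025],0],
    [[0,-0.003,0.045],0],
    [[0,-0.003,0.045],0],
    [[0.01,-0.003,0.045],0],
    [[0.02,-0.003,0.045],0],
    [[0.028,-0.003,0.045],0],
    [[0.028,-0.003,0.045],0],
    [[0.028,-0.003,0.045],0],
  ],
)

```text
time_s: 7.72
tool_pos: [0.4478, -0.0691, 0.0847]
tool_rot: [-180.0, 0.0, 14.0]
force: [-0.4, 0.4, -0.8]
grip_width: 0.0179
```

Request:
move_arm(
  steps=[
    [[0,0,0.001],0],
    [[0,0,0.002],0],
    [[0,0,0.002],0],
    [[0,0,0.002],0],
  ],
)

```text
time_s: 8.22
tool_pos: [0.448, -0.0691, 0.0829]
tool_rot: [-180.0, -0.0, 14.0]
force: [-0.9, -0.1, 0.8]
grip_width: 0.0175
```

Request:
move_arm(
  steps=[
    [[0,0,0.001],0],
    [[0,0,0.002],0],
    [[0,0,0.002],0],
    [[0,0,0.002],0],
  ],
)

```text
time_s: 8.72
tool_pos: [0.4481, -0.0691, 0.0808]
tool_rot: [180.0, -0.0, 14.0]
force: [-1.4, -0.8, 3.0]
grip_width: 0.0176
```

Request:
move_arm(
  steps=[
    [[0,0,-0.0025],0],
    [[0.004,0,-0.0025],0],
    [[0.008,0,-0.0025],0],
    [[0.012,0,-0.0025],0],
    [[0.016,0,-0.0025],0],
    [[0.019,0,-0.0025],0],
    [[0.022,0,-0.0025],0],
    [[0.022,0,-0.0025],0],
    [[0.022,0,-0.0025],0],
  ],
)

```text
time_s: 9.85
tool_pos: [0.4692, -0.0637, 0.0832]
tool_rot: [-180.0, 0.0, 14.0]
force: [-0.2, -0.2, -0.6]
grip_width: 0.0179
```

Request:
move_arm(
  steps=[
    [[0.001,0,0],0],
    [[0.002,0,0],0],
    [[0.003,0,0],0],
    [[0.003,0,0],0],
  ],
)

```text
time_s: 10.35
tool_pos: [0.4724, -0.0629, 0.0833]
tool_rot: [180.0, -0.0, 14.0]
force: [0.4, -0.2, -0.9]
grip_width: 0.0176
```

```bash
python3 - <<'E'
from h import *
rows()
o=env.get_obs();p=np.array(o['tool_pos']);y=np.radians(o['tool_rot'][2])
for c in ['scene']:
    im,d=env.read_camera(c);np.savez(c+'3.npz',im=im,d=d)
    q=project(c,[p+[.07*np.cos(y),.07*np.sin(y),0]]);u,v=q[0].astype(int)
    cv2.imwrite(f'pics/{c}3.png',cv2.resize(im[v-45:v+45,u-60:u+60,::-1],(720,540),interpolation=cv2.INTER_CUBIC))
E
```

```text
t 10.35 p [ 0.4724 -0.0629  0.0833] rpy [ 1.800e+02 -1.000e-02  1.403e+01] F [ 0.4 -0.2 -0.9] w 0.0176
```

View pics/scene3.png

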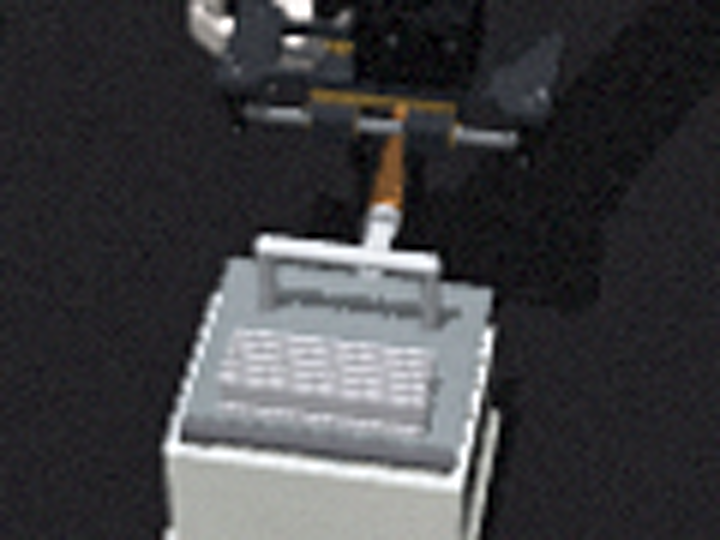

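The blade runs under the lip, about 33 mm past the sill edge, and the force is near zero. Now I lever the handle down.

Request:
move_arm(
  steps=[
    [[0,0,0.004],0],
    [[0,0,0.008],0],
    [[0,0,0.012],0],
    [[0.001,0,0.016],0],
    [[0.001,0,0.018],0],
    [[0.001,0,0.018],0],
  ],
)

```text
time_s: 11.15
tool_pos: [0.4737, -0.0628, 0.0655]
tool_rot: [180.0, -0.0, 14.0]
force: [-1.2, -0.7, 5.2]
grip_width: 0.0178
```

Request:
move_arm(
  steps=[
    [[0.001,0,0.003],0],
    [[0.001,0,0.006],0],
    [[0.002,0,0.009],0],
    [[0.002,0,0.011],0],
    [[0.002,0,0.011],0],
  ],
)

```text
time_s: 11.78
tool_pos: [0.4761, -0.0622, 0.0545]
tool_rot: [180.0, -0.1, 14.0]
force: [0.7, 0.3, 4.3]
grip_width: 0.0178
```

```bash
cat >> h.py <<'E'
HO=np.array([.6228,-.0263]);HY=np.radians(14.1)
def local(P):
    d=P[...,:2]-HO;c,s=np.cos(HY),np.sin(HY)
    return np.stack([d[...,0]*c+d[...,1]*s,-d[...,0]*s+d[...,1]*c,P[...,2]],-1)
def flapangle(d):
    L=local(cloud('scene',d));m=(d>0)&(abs(L[...,1])<.065)&(L[...,0]>-.02)&(L[...,0]<.0)&(L[...,2]>.08)&(L[...,2]<.13)
    m2=(d>0)&(abs(L[...,1])<.074)&(abs(L[...,1])>.058)&(L[...,0]>-.07)&(L[...,0]<.04)&(L[...,2]>.08)
    p=L[m2];k=np.polyfit(p[:,0],p[:,2],1);h=L[(d>0)&(abs(L[...,1])<.045)&(L[...,2]>.135)&(L[...,0]<.02)&(L[...,0]>-.07)]
    return -k[0],len(p),h.mean(0) if len(h) else None
E
python3 - <<'E'
from h import *
rows()
for f in ['scene0','scene3']: print(f,flapangle(np.load(f+'.npz')['d']))
im,d=env.read_camera('scene');np.savez('scene4.npz',im=im,d=d);print(flapangle(d))
E
```

```text
t 11.78 p [ 0.4761 -0.0622  0.0545] rpy [ 1.7998e+02 -1.0000e-01  1.4030e+01] F [0.7 0.3 4.3] w 0.0178
scene0 (np.float64(0.001683265888148125), 223, array([-0.03658594,  0.00111591,  0.14554632]))
scene3 (np.float64(-0.0046455457931719665), 210, array([-0.03669723,  0.00121784,  0.14541328]))
(np.float64(0.07048490765491479), 239, array([-0.03332091,  0.00089042,  0.15065943]))
```

Request:
move_arm(
  steps=[
    [[0.001,0,0.003],0],
    [[0.001,0,0.006],0],
    [[0.001,0,0.006],0],
  ],
)

```text
time_s: 12.2
tool_pos: [0.4756, -0.0621, 0.0479]
tool_rot: [-180.0, 0.1, 14.0]
force: [0.0, -1.0, 3.7]
grip_width: 0.0176
```

```bash
python3 - <<'E'
from h import *
im,d=env.read_camera('scene');print(flapangle(d))
rows((.4727,-.0630,.0825,14))
E
```

```text
(np.float64(0.08586501615687148), 241, array([-0.03244164,  0.00078473,  0.15250966]))
t 12.25 p [ 0.4756 -0.0621  0.0479] rpy [-1.7999e+02  7.0000e-02  1.4010e+01] F [0.2 0.9 2.6] w 0.018
[-0.003, 0.0002, -0.0346] 0.0 rows>= 1
```

Request:
move_arm(
  steps=[
    [[0,0,-0.005],0],
    [[0,0,-0.01],0],
    [[-0.001,0,-0.015],0],
    [[-0.002,0,-0.02],0],
    [[-0.003,0,-0.025],0],
    [[-0.003,0,-0.03],0],
    [[-0.003,0,-0.03],0],
  ],
  squeeze=6,
)

```text
time_s: 13.12
tool_pos: [0.4739, -0.0627, 0.0789]
tool_rot: [180.0, -0.1, 14.0]
force: [0.2, 1.4, -0.5]
grip_width: 0.0182
```

```bash
python3 - <<'E'
from h import *
im,d=env.read_camera('scene');np.savez('scene5.npz',im=im,d=d);print(flapangle(d))
rows()
E
```

```text
(np.float64(0.08038750022089713), 237, array([-0.03247022, -0.00040001,  0.15233407]))
t 13.18 p [ 0.4738 -0.0626  0.0787] rpy [ 1.800e+02 -8.000e-02  1.403e+01] F [-0.1 -0.1 -0.2] w 0.0177
```

The flap rests ajar at about 0.08 rad with no load on the bar. Next I withdraw and lay the bar down.

Request:
move_arm(
  steps=[
    [[-0.008,0,0],0],
    [[-0.018,0,0],0],
    [[-0.028,0,0],0],
    [[-0.038,0,0],0],
    [[-0.048,0,0],0],
    [[-0.048,0,0],0],
  ],
  squeeze=25,
)

```text
time_s: 13.92
tool_pos: [0.426, -0.0744, 0.0783]
tool_rot: [-179.9, -0.0, 14.0]
force: [-0.1, -0.2, -0.7]
grip_width: 0.0176
```

```bash
python3 - <<'E'
from h import *
im,d=env.read_camera('scene');np.savez('scene6.npz',im=im,d=d);print(flapangle(d))
rows((.445,-.18,.13,17),(.4641,-.3245,.10,20.7),(.4641,-.3245,.03,20.7))
o=env.get_obs();p=np.array(o['tool_pos']);y=np.radians(14)
L=cloud('scene',d);rel=L-p;a=rel[...,0]*np.cos(y)+rel[...,1]*np.sin(y);b=-rel[...,0]*np.sin(y)+rel[...,1]*np.cos(y)
m=(abs(b)<.012)&(a>.035)&(a<.11)&(abs(rel[...,2])<.05);print(m.sum(),np.polyfit(a[m],rel[...,2][m],1),a[m].max())
E
```

```text
(np.float64(0.08114060117451949), 236, array([-0.03295516,  0.00158496,  0.15202171]))
t 13.97 p [ 0.4266 -0.0743  0.0784] rpy [-1.7997e+02 -5.0000e-02  1.4020e+01] F [-0.2  0.6 -0.7] w 0.0177
[-0.0077, 0.107, -0.0516] -0.052 rows>= 2
[-0.0242, 0.2518, -0.0217] -0.117 rows>= 3
[-0.0243, 0.2519, 0.0483] -0.117 rows>= 2
42 [0.15349154 0.00347392] 0.10046865972467683
```

Request:
move_arm(
  steps=[
    [[-0.003,0.03,-0.03],-0.03],
    [[-0.008,0.075,-0.052],-0.052],
    [[-0.012,0.12,-0.052],-0.08],
    [[-0.018,0.165,-0.05],-0.117],
    [[-0.022,0.21,-0.035],-0.117],
    [[-0.024,0.252,-0.02],-0.117],
    [[-0.024,0.252,0.015],-0.117],
    [[-0.024,0.252,0.048],-0.117],
    [[-0.024,0.252,0.048],-0.117],
  ],
)

```text
time_s: 15.1
tool_pos: [0.4629, -0.3235, 0.0278]
tool_rot: [-179.8, 0.3, 20.7]
force: [-0.2, -0.3, -0.0]
grip_width: 0.0177
```

Request:
move_arm(
  steps=[
    [[0,0,0.005],0],
    [[0,0,0.01],0],
    [[0,0,0.014],0],
    [[0,0,0.017],0],
    [[0,0,0.017],0],
  ],
  squeeze=4,
)

```text
time_s: 15.72
tool_pos: [0.4644, -0.3246, 0.0132]
tool_rot: [-180.0, -0.0, 20.7]
force: [-0.6, 0.3, -0.6]
grip_width: 0.0178
```

Request:
move_arm(
  steps=[
    [[0,0,0],0],
    [[0,0,0],0],
    [[0,0,0],0],
    [[0,0,0],0],
    [[0,0,-0.05],0],
    [[0,0,-0.11],0],
    [[0,0,-0.17],0],
    [[0,0,-0.22],0],
    [[0,0,-0.22],0],
  ],
  hand=0,
)

```text
time_s: 16.85
tool_pos: [0.4663, -0.3264, 0.2376]
tool_rot: [179.7, -0.4, 20.7]
force: [0.4, -0.1, -0.1]
grip_width: 0.0436
```

```bash
python3 - <<'E'
from h import *
rows((.5882,-.035,.235,104.1),(.5882,-.035,.137,104.1))
im,d=env.read_camera('scene');np.savez('scene7.npz',im=im,d=d);print(flapangle(d))
P=cloud('scene',d);hsv=cv2.cvtColor(im,cv2.COLOR_RGB2HSV)
b=(d>0)&(P[...,0]>.34)&(P[...,0]<.58)&(P[...,1]<-.26)&(P[...,1]>-.375)&(P[...,2]<.06)
w=b&(hsv[...,2]>110)&(hsv[...,1]>90)&(hsv[...,0]<25);s=b&(hsv[...,2]>110)&(hsv[...,1]<60)
print(w.sum(),s.sum(),np.median(P[w],0),np.median(P[s],0))
cv2.imwrite('pics/scene7.png',cv2.resize(im[130:260,180:360,::-1],(720,520),interpolation=cv2.INTER_CUBIC))
E
```

```text
t 16.85 p [ 0.4663 -0.3264  0.2376] rpy [179.7   -0.36  20.72] F [ 0.4 -0.1 -0.1] w 0.0436
[0.2171, -0.2295, 0.0027] -1.455 rows>= 8
[0.2165, -0.23, 0.1007] -1.455 rows>= 2
(np.float64(0.07752810548546077), 235, array([-0.03261757,  0.00074013,  0.15206793]))
62 75 [ 0.44545111 -0.33108603  0.02515493] [ 0.51693145 -0.30290082  0.01432546]
```

View pics/scene7.png

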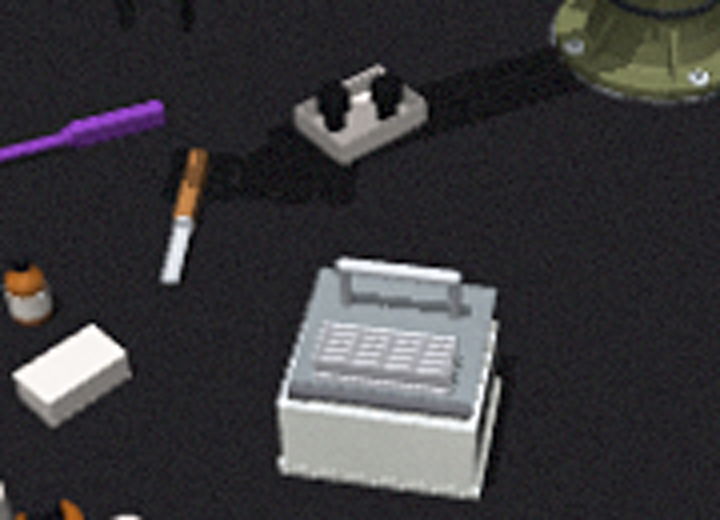

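The bar lies flat at its old place (crop (185,215), blade tip (170,280)), and the flap is ajar at about 0.078 rad. Now to the handle.

Request:
move_arm(
  steps=[
    [[0.027,-0.029,0],-0.182],
    [[0.054,-0.058,0],-0.364],
    [[0.081,-0.087,0],-0.546],
    [[0.108,-0.116,0],-0.728],
    [[0.135,-0.145,0],-0.91],
    [[0.162,-0.174,0],-1.092],
    [[0.19,-0.202,0],-1.274],
    [[0.217,-0.23,0.002],-1.455],
    [[0.217,-0.23,0.002],-1.455],
    [[0.217,-0.23,0.002],-1.455],
  ],
)

```text
time_s: 18.15
tool_pos: [0.5851, -0.0336, 0.2298]
tool_rot: [-179.8, 0.0, 104.0]
force: [0.9, -0.5, 0.2]
grip_width: 0.0437
```

```bash
python3 - <<'E'
from h import *
rows((.5882,-.035,.137,104.1))
E
```

```text
t 18.15 p [ 0.5851 -0.0336  0.2298] rpy [-1.7984e+02  3.0000e-02  1.0400e+02] F [ 0.9 -0.5  0.2] w 0.0437
[-0.002, 0.003, 0.0928] -0.002 rows>= 2
```

Request:
move_arm(
  steps=[
    [[-0.002,0.003,0.035],0],
    [[-0.002,0.003,0.07],0],
    [[-0.002,0.003,0.092],0],
    [[-0.002,0.003,0.092],0],
  ],
)

```text
time_s: 18.65
tool_pos: [0.5873, -0.0357, 0.1373]
tool_rot: [-179.7, -0.0, 103.9]
force: [0.2, -0.1, -0.2]
grip_width: 0.0435
```

Request:
move_arm(
  steps=[
    [[0,0,0],0],
    [[0,0,0],0],
    [[0,0,0],0],
    [[0,0,0],0],
    [[0,0,0],0],
  ],
  hand=1,
  squeeze=12,
)

```text
time_s: 19.27
tool_pos: [0.5907, -0.0337, 0.1398]
tool_rot: [179.8, 0.0, 104.1]
force: [4.7, 1.2, -0.7]
grip_width: 0.0113
```

Request:
move_arm(
  steps=[
    [[0,0.005,-0.003],0],
    [[0,0.008,-0.007],0],
    [[0,0.014,-0.014],0],
    [[0,0.02,-0.021],0],
    [[0,0.0275,-0.027],0],
    [[0,0.035,-0.0325],0],
    [[0,0.043,-0.037],0],
    [[0,0.0517,-0.041],0],
    [[0,0.0604,-0.0445],0],
    [[0,0.0694,-0.047],0],
    [[0,0.0694,-0.047],0],
  ],
  squeeze=15,
)

```text
time_s: 20.65
tool_pos: [0.6574, -0.0171, 0.1868]
tool_rot: [180.0, 0.0, 104.1]
force: [-3.1, 0.0, 4.7]
grip_width: 0.0118
```

```bash
cat >> h.py <<'E'
def handle(d,p):
    # fit flap plate: points on edge strips |y| 55..74 clear of gripper, all above hinge
    L=local(cloud('scene',d));m=(d>0)&(abs(L[...,1])>.052)&(abs(L[...,1])<.075)&(L[...,2]>.1)&(L[...,2]<.25)&(abs(L[...,0])<.12)
    return L[m]
E
python3 - <<'E'
from h import *
rows()
im,d=env.read_camera('scene');np.savez('scene8.npz',im=im,d=d)
p=env.get_obs()['tool_pos'];print('tcp local',local(np.array(p)))
q=handle(d,p);print(len(q));print(np.round(q[::8],3).tolist())
cv2.imwrite('pics/scene8.png',cv2.resize(im[130:260,200:380,::-1],(720,520),interpolation=cv2.INTER_CUBIC))
E
```

```text
t 20.65 p [ 0.6574 -0.0171  0.1868] rpy [1.7997e+02 3.0000e-02 1.0411e+02] F [-3.1  0.   4.7] w 0.0118
tcp local [0.03555292 0.00052115 0.18673257]
448
[[-0.023, -0.073, 0.195], [-0.025, -0.061, 0.191], [-0.021, -0.067, 0.185], [-0.017, -0.069, 0.18], [-0.024, 0.068, 0.195], [-0.022, 0.059, 0.19], [-0.016, 0.06, 0.192], [-0.016, 0.057, 0.187], [-0.016, 0.054, 0.183], [-0.016, 0.054, 0.178], [-0.012, 0.055, 0.178], [-0.006, 0.052, 0.179], [0.002, -0.073, 0.161], [-0.009, 0.074, 0.175], [-0.007, 0.068, 0.172], [-0.007, 0.065, 0.167], [0.0, 0.063, 0.169], [0.002, 0.057, 0.165], [0.01, -0.069, 0.147], [0.012, -0.075, 0.144], [0.006, 0.07, 0.162], [0.004, 0.064, 0.154], [0.016, -0.061, 0.141], [0.006, 0.074, 0.154], [0.012, 0.055, 0.152], [0.025, -0.069, 0.14], [0.012, 0.059, 0.148], [0.026, -0.065, 0.136], [0.014, 0.065, 0.147], [0.023, -0.06, 0.13], [0.013, 0.072, 0.142], [0.017, 0.059, 0.14], [0.032, -0.061, 0.13], [0.019, 0.073, 0.14], [0.025, 0.054, 0.138], [0.037, -0.07, 0.124], [0.021, 0.06, 0.13], [0.031, -0.062, 0.114], [0.026, 0.067, 0.132], [0.05, -0.054, 0.131], [0.03, 0.074, 0.133], [0.033, 0.059, 0.128], [0.042, -0.067, 0.111], [0.033, 0.062, 0.124], [0.045, -0.062, 0.111], [0.037, 0.072, 0.126], [0.035, 0.059, 0.117], [0.052, -0.068, 0.107], [0.039, 0.06, 0.117], [0.051, -0.065, 0.101], [0.042, 0.07, 0.117], [0.04, 0.067, 0.11], [0.043, 0.061, 0.107], [0.048, 0.062, 0.109], [0.05, 0.062, 0.106], [0.052, 0.062, 0.104]]
```

View pics/scene8.png

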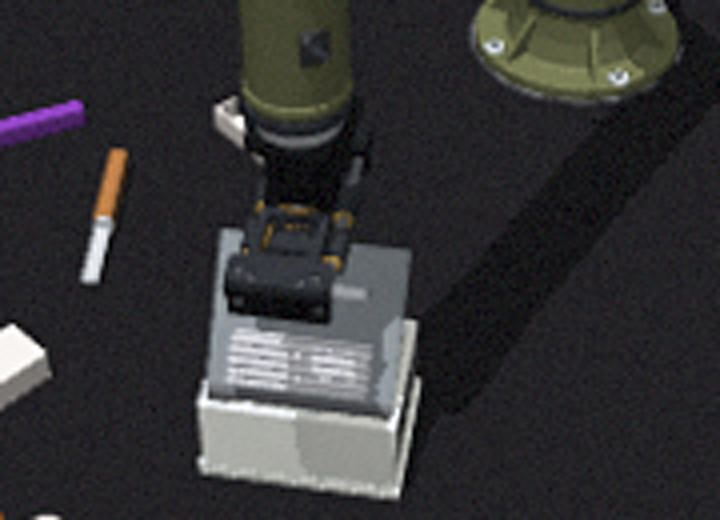

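The flap is at about 50° by plate fit and 50° by TCP geometry, and the pry bar is undisturbed. I continue the arc.

Request:
move_arm(
  steps=[
    [[0,0.0093,-0.0015],0],
    [[0,0.0186,-0.0025],0],
    [[0,0.0255,-0.0027],0],
    [[0,0.032,-0.0025],0],
    [[0,0.037,-0.002],0],
    [[0,0.041,-0.0013],0],
    [[0,0.044,-0.001],0],
    [[0,0.044,-0.001],0],
    [[0,0.044,-0.001],0],
    [[0,0.044,-0.001],0],
  ],
)

```text
time_s: 21.95
tool_pos: [0.6993, -0.0065, 0.1872]
tool_rot: [-180.0, 0.0, 104.1]
force: [-0.4, -1.5, 0.1]
grip_width: 0.0116
```

```bash
cat > chk.py <<'E'
from h import *
rows()
im,d=env.read_camera('scene')
p=local(np.array(env.get_obs()['tool_pos']));print('tcp local',p)
print('q from TCP (hinge x .055/.058):',[np.degrees(np.arccos(-(p[0]-h)/.10735))-27.76 for h in (.055,.058)])
q=handle(d,p)
for sgn in (-1,1):
    s=q[(sgn*q[:,1]>.056)&(q[:,2]>.115)&(q[:,0]<.08)];m=np.median(s,0)
    _,_,V=np.linalg.svd(s[:,[0,2]]-s[:,[0,2]].mean(0));v=V[0]*np.sign(V[0,1]);print(sgn,len(s),'plate deg',np.degrees(np.arctan2(v[1],-v[0])),s.mean(0), 'zmax',np.percentile(s[:,2],98))
    a=s[:,2]>np.percentile(s[:,2],90);print(' q by hinge->top pts',np.degrees(np.arctan2(s[a][:,2].mean()-.091,.0565-s[a][:,0].mean())))
E
python3 chk.py
```

```text
t 21.95 p [ 0.6993 -0.0065  0.1872] rpy [-1.8000e+02  1.0000e-02  1.0409e+02] F [-0.4 -1.5  0.1] w 0.0116
tcp local [0.07896412 0.00055004 0.18721266]
q from TCP (hinge x .055/.058): [np.float64(75.1390266926202), np.float64(73.50152406182784)]
-1 92 plate deg 72.4948141835668 [ 0.03076396 -0.06719225  0.18512778] zmax 0.2183894041818644
 q by hinge->top pts 73.99926336269195
1 186 plate deg 73.50865035122598 [0.03553779 0.06540113 0.16950047] zmax 0.2180309136613214
 q by hinge->top pts 74.5443944313173
```

Request:
move_arm(
  steps=[
    [[0,0.0015,0],0],
    [[0,0.003,0.0005],0],
    [[0,0.003,0.0005],0],
    [[0,0.003,0.0005],0],
    [[0,0.003,0.0005],0],
    [[0,0.003,0.0005],0],
    [[0,0.003,0.0005],0],
    [[0,0.003,0.0005],0],
  ],
)

```text
time_s: 23.0
tool_pos: [0.7022, -0.0058, 0.1867]
tool_rot: [-180.0, 0.0, 104.1]
force: [-0.4, -2.6, -1.2]
grip_width: 0.0115
```

```bash
python3 chk.py; python3 - <<'E'
from h import *
a,b=np.load('scene0.npz'),env.read_camera('scene')
cv2.imwrite('pics/scene9.png',np.ascontiguousarray(b[0][120:320,120:440,::-1]).repeat(2,0).repeat(2,1))
P=cloud('scene',b[1])
for q in ['prybar','brush','slide_box','oil_bottle','dish','canister']:
    print(q,[(round(r['conf'],2),np.round(np.median(P[r['region']&(b[1]>0)],0),3).tolist()) for r in env.cut_out('scene',q)[:3]])
E
```

```text
t 23.0 p [ 0.7022 -0.0058  0.1867] rpy [-1.7999e+02  1.0000e-02  1.0409e+02] F [-0.4 -2.6 -1.2] w 0.0115
tcp local [0.08203603 0.00054815 0.18671098]
q from TCP (hinge x .055/.058): [np.float64(76.82697319618092), np.float64(75.17840027085421)]
-1 91 plate deg 75.05775847352673 [ 0.03245618 -0.06733992  0.18750961] zmax 0.2192389859380721
 q by hinge->top pts 76.02361755971727
1 188 plate deg 74.93073033627701 [0.03726327 0.06533165 0.16905084] zmax 0.21828020356672073
 q by hinge->top pts 75.41766749720914
prybar [(0.68, [0.459, -0.321, 0.021]), (0.62, [0.613, -0.551, 0.017]), (0.56, [0.39, -0.457, 0.017])]
brush [(0.51, [0.476, 0.301, 0.02])]
slide_box [(0.7, [0.705, -0.293, 0.031])]
oil_bottle [(0.61, [0.644, -0.38, 0.041]), (0.54, [0.666, 0.023, 0.145])]
dish [(0.93, [0.649, 0.372, 0.018])]
canister [(0.61, [0.745, 0.245, 0.044])]
```

View pics/scene9.png

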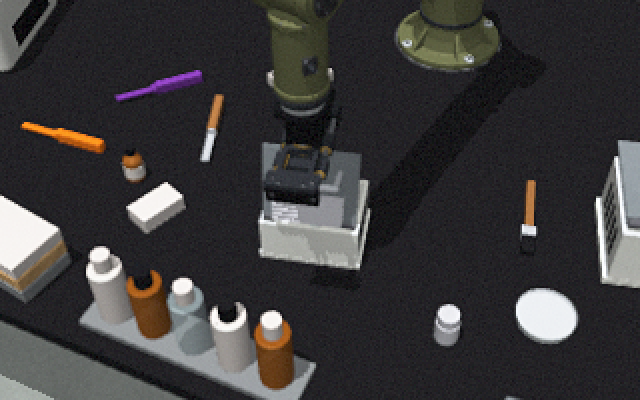

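The flap is held at about 75–76°, the grip is on the handle and the arm is still. The pry bar lies flat (crop (212,128)) and the bystanders haven't moved. I'm handing in.

```bash
python3 -c "
from cell import env
print(env.sign_off())"
```

```text
the job is handed in; nothing more can be done
None
```

I carried out the whole job and handed it in at about 23 s of the 62 s allowed. The sign-off gives no verdict, so these are my own last checks.

- **Prying:** The pry bar's blade went about 33 mm into the slot over the sill. Pushing its handle down freed the catch. The flap then rested ajar at about 0.08 rad, with no finger on it.
- **Pry bar:** It was laid back flat at its original place. The last image shows it lying there with its top about 21 mm above the bench and nothing touching it.
- **Flap:** It is held by the bar handle at about 75–76°. The gripper position gives 75.2–76.8° and the plate seen in the camera gives 74.9–76.0°. The jaws were closed on the bar (11.5 mm opening, grip set to 15 N) and the measured force was under 3 N.
- **Bystanders:** The brush, slide box, bottle, dish and canister are within a few mm of where they started. The orange and purple bars were not touched.

**Disagreements:**
- The top camera read about 5 mm off in y from the arm and the scene camera, so I used the scene camera.
- The handle turned out to be about 3 mm further from the robot than I had estimated. Closing on it gave a brief 5 N sideways load, with the flap already off its catch.

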